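Hang the dipping basket on the spring scale and tug-test it

TASK

Take the wire basket with the yellow grip and hang it by its bail on the hook of the spring scale. Before letting go, tug it down gently until the scale's pointer stands in the green band (never down in the red) and hold it there a moment to make sure it is caught, then ease it back up and let go so that it hangs freely. Leave the basket with the blue grip where it stands.

Things in the scene. Friction and masses are not known exactly. Their poses are not given: they have to be found in the camera images.
- basket_yellow: Open steel wire basket with a yellow grip, about 0.18 kg, upright on the worktop. Origin: centre of its underside; z up. Basket 62 (x) x 78 (y) x 40 mm high. A bail of 6 mm wire rises at y = +-37 mm, x = 0, and crosses along y at height 105 mm; the window under it is 68 mm wide (y), from z 40 to 102 mm. A half turn about z gives the same basket.
- basket_yellow_bail (a point): Middle of the yellow basket's bail wire (its centre line), 105 mm above the basket's underside; axes as the basket's.
- basket_yellow_grip (a point): Point at which to grasp the yellow grip, 138 mm above the basket's underside, 33 mm above the bail; axes as the basket's. The grip is an upright tab on the middle of the bail, 26 (x) x 14 (y) mm, z 108 to 160 mm. Take it from above across its 14 mm (fingers close along the basket's y), fingertips above the bail wire.
- basket_blue: The same basket with a blue grip; a bystander to be left standing.
- stand: The spring scale, fixed: grey base plate 150 mm wide (y), x -150 to +40 mm, 12 mm thick, with an aluminium column 36 x 64 mm, 242 mm high. Origin: under the column on the worktop. Its front (white scale plate) looks to its own -x, where the steel hook sticks out. To hang: basket x along the stand's x, bail higher than the hook's tip and arm in the bail's window, go along +x, then lower.
- hook_seat (a point): Middle of the hook's mouth, where the centre of the hung bail wire lies: 85 mm before the column's middle, 172 mm above the worktop unloaded; moves with the hook. x along the arm to the column, z up. The arm is a level 8 mm rod, axis 7 mm below this point. In front its upturned tip ends 35 mm away, its top 19 mm above this point; behind, a 20 mm collar. Mouth 48 mm long.
- hook (a joint): Travel of the sprung hook straight down, m: 0 unloaded, stop at 0.045. About 500 N/m: the basket alone gives about 0.003, a load of 8 N in all about 0.015. A black pointer on the hook shows it on the white plate: green band 0.012 to 0.026, red band from 0.030.
Things that resemble listed ones, but are neither listed nor needed, are in the scene too. What is shaped like the basket_yellow but pink is not meant.

How it is judged:
On the way, in this order (a step that is already met when the one before it is completed fails the run):
1. the yellow-grip basket, its bail in the hook and still held by the fingers, is tugged down until the pointer is in the green band, and held there a moment (value of joint hook between 0.011 and 0.028 m and horizontal distance between basket_yellow_bail and hook_seat below 0.027 m and z of basket_yellow_bail in the frame of hook_seat between -0.006 and 0.012 m and contact force between basket_yellow and stand above 3 N and contact force between the fingers and basket_yellow above 5 N), for 0.2 s.
2. still held, the basket is eased back up, its bail still in the hook (value of joint hook below 0.009 m and horizontal distance between basket_yellow_bail and hook_seat below 0.027 m and z of basket_yellow_bail in the frame of hook_seat below 0.018 m and contact force between the fingers and basket_yellow above 2 N), for 0.05 s.
At the end, for the whole second after the job is handed in: The yellow-grip basket hangs freely by its bail in the hook's mouth (bail within 27 mm of the seat horizontally, and within -6 to +12 mm in height), upright within 20 degrees, nearly at rest, the hook down by no more than 9 mm; the blue-grip basket stands within 30 mm of where it stood (horizontal distance between basket_yellow_bail and hook_seat below 0.027 m and z of basket_yellow_bail in the frame of hook_seat between -0.006 and 0.012 m and contact force between basket_yellow and stand above 0.5 N and value of joint hook below 0.009 m and angle between basket_yellow's own z axis and vertical below 0.35 rad and linear speed of basket_yellow below 0.08 m/s and distance of basket_blue from where it was at the start of the episode below 0.03 m and angle between basket_blue's own z axis and vertical below 0.2 rad); the robot touches nothing.
It fails at once if the hook is dragged down into the red band (value of joint hook above 0.031 m).
It fails at once if the blue-grip basket is moved or knocked over (distance of basket_blue from where it was at the start of the episode above 0.03 m or angle between basket_blue's own z axis and vertical above 0.3 rad).
It also fails if it takes over 42 s, if anything falls off the work surface, if the arm or the gripper's body presses on something with over 40 N, if the wrist force passes 120 N, or if a joint passes its speed limit or range.

ROBOT

A 6-joint arm with a two-finger parallel gripper is mounted at the origin on a cart in front of the work surface, level with it; the furniture and walls round the work are solid. World frame = base frame: x ahead of the robot, y to its left, z up, the work surface at z = 0. Lengths are in m, angles in rad, forces in N, time in s.
With the tool pointing down it reaches from about 0.35 to 0.775 m from the base axis. Payload 7.3 kg.
Tool frame: the origin (TCP) lies at the very end of the fingers, on their centre line; the grasp point (between the pads) lies 19 mm behind it (robot.tcp_to_grasp is the distance from the TCP to the grasp point, in m); z points along the fingers, y is the direction in which the jaws open and shut (so a half turn about z gives the same grasp; the last joint's range is limited). The gripper opens to 92 mm and grips with 3 to 60 N. Pads are 19 mm wide; open, the fingers measure 130 mm over their backs; the gripper's body (75 mm by 190 mm) begins 47 mm behind the grasp point.
Start: joints at [-1.382, 0.342, 1.524, -0, 1.275, -0.146], TCP at [0.173, -0.496, 0.227] pointing down, gripper open.
Joint ranges: [-2.53, 2.53], [-0.77, 2.02], [0.04, 2.7], [-1, 4.14], [0.28, 2.66], [-3.11, 3.11]. Speed limits (rad/s): [2.57, 2.57, 3.14, 3.14, 3.14, 3.14].

INTERFACE

Orientations are given as [roll, pitch, yaw] about the fixed x, y, z axes, in that order (R = Rz(yaw) Ry(pitch) Rx(roll)).
In Python, from cell import robot, eyes, finder gives the robot as it stands. The module is installed in compiled form; this text tells all that it offers.
- The arm moves only by the tool move_arm, never from a script. Its argument "motion" is a list of rows, each a list of 7 numbers: the closure in counts, from 0 (fully open) to 255 (shut), then the shift along the tool's x, y, z normalised to -1 to 1, where 1 is 0.02 m, then the turn, a rotation vector about the tool's x, y, z normalised to -1 to 1, where 1 is 6 degrees. In form: [[claw, x, y, z, ax, ay, az], ...]. A call has 1 to 12 rows; each row shifts and turns the commanded pose from where the row before left it, along the tool's axes as they then stand; what a row does not reach is not made up. A row lasts 1/8 s, in which the tool goes at most 62.5 mm and 10.7 degrees, less where a joint would pass 70% of its speed; a pose out of reach is approached as far as the arm can. A call with a number of a shift or a turn outside -1 to 1 is refused whole. A call with a gripper value outside its range is refused whole. The fingers move at their own pace and stop on an object; "newtons" is the grip in N (left out, the last holds). Time passes only in rows, so rows that do not move let the fingers close. It gives the time, the measured TCP pose, the force and the opening at its end, in the units of the state.
- robot.observe(): the state, without advancing time (a new reading comes with each control period).
- eyes.read_camera(name): name is "scene" or "top" or "wrist"; returns (picture, depth): 480x640x3 uint8, red, green, blue; 480x640 float32, m along the optical axis (not along the pixel's ray), 0 where there is no reading.
- eyes.calibration(name): a dict with "K" (3x3 intrinsics, pixels), "position" and "orientation" of the camera in the world. Camera axes: x right, y up, looking along -z (the intrinsics and any distortion apply to the point x, -y, -z); pixel columns grow to the right and rows downward; lengths in m; the calibration is good to about 2 mm. The wrist camera is an equidistant fisheye: a pixel r from the principal point sees the ray r / f radians off the axis. A picture is of the moment at which its call begins: read the wrist's pose just before it. calibration takes no time and is no camera call; for the wrist camera it gives the pose at the moment of the call.
- robot.hand_in(): hands the job in, once; it reports no verdict.
Trained networks look in the newest picture that a camera, given by its name, has taken for a name from the list of things; names that differ only in an ending like _2 or _b are one class to them, and where a whole thing is asked for, a point or a joint stands for the part that bears it (a point fixed in the world has none). Each returns a list of dicts, best first, with "p" (0 to 1); they miss things now and then, are a little off and sometimes report something else, mostly with a low value. They report only what shows in the picture. A call takes as long as a camera call. They do not tell look-alikes from the thing itself.
- finder.recognise(camera, label): "centre" ([x, y, z] in m, in the coordinates of the camera as it stood for that picture, good to about 4 mm: the middle of the surface that is visible of it).
- finder.place_of(camera, label): "centre" ([x, y, z] in m, in the coordinates of the camera as it stood for that picture, good to about 4 mm: a listed point, or the origin of a listed thing).
The state is a dict: "time": time; "qpos": joint angles; "qvel": joint speeds; "joint_efforts": joint torques, N m; "tool_pos": TCP position; "tool_rot": TCP orientation; "contact_force": force on the tool from outside, world axes, zero at the start; "torque": the same for the moment, N m; "opening": finger opening in m.
Only numpy, scipy, OpenCV 4.12 (cv2) and the standard library are available. Lean on these libraries where they do the work, as an engineer would, in place of code of your own. Each camera call takes 0.05 s, during which the arm holds its last target. There are 200 camera calls.

## Working session

There is one attempt and no reset: what is moved stays moved. The work goes in short steps, Python scripts to look and compute and a tool call to move; the robot and the scene stay as the last step left them, time stands still between calls to the robot, and variables do not carry over. Pictures are saved under pics/ and viewed, and the job is handed in when it is done.

Besides the shell and the picture viewer there is one more tool, called as name(argument=value, ...), one argument or row to a line, values as JSON. move_arm: Moves the arm, as the interface text tells. Its arguments: {"type":"object","properties":{"motion":{"type":"array"},"newtons":{"type":"number"}},"required":["motion"]}

```bash
mkdir -p pics; cat > h.py <<'E'
import numpy as np, cv2
from cell import robot, eyes, finder
from scipy.spatial.transform import Rotation as R
def rot(o):
    o=np.array(o,float)
    return o if o.shape==(3,3) else (R.from_euler('xyz',o).as_matrix() if o.size==3 else R.from_quat(o).as_matrix())
def snap(cam,name):
    c=eyes.calibration(cam); p,d=eyes.read_camera(cam)
    cv2.imwrite(f'pics/{name}.png',p[:,:,::-1]); return c,p,d
def w(c,x): return rot(c['orientation'])@np.array(x)+np.array(c['position'])
def world(c,d):
    K=c['K'];v,u=np.mgrid[:480,:640]
    P=np.stack([(u-K[0][2])/K[0][0]*d,-(v-K[1][2])/K[1][1]*d,-d],-1)
    return P@rot(c['orientation']).T+np.array(c['position'])
def find(cam,c,labels):
    for l in labels:
        for r in finder.place_of(cam,l)[:4]:
            x=r['centre'];K=c['K']
            print(cam,l,round(r['p'],2),w(c,x).round(3),'px',(K[0][2]-K[0][0]*x[0]/x[2]).round(),(K[1][2]+K[1][1]*x[1]/x[2]).round())
E
python3 - <<'E'
from h import *
for cam in ['scene','top']:
    c,p,d=snap(cam,cam+'1')
    if cam=='scene': print(c)
    np.savez(cam+'1.npz',p=p,d=d)
    find(cam,c,['basket_yellow_grip','basket_yellow','basket_blue','stand','hook_seat','basket_yellow_bail'])
print(robot.observe())
E
```

```text
{'K': array([[488.23298708,   0.        , 317.1176543 ],
       [  0.        , 488.23298708, 236.47058917],
       [  0.        ,   0.        ,   1.        ]]), 'position': array([-0.01913066,  0.54202992,  0.75441701]), 'orientation': array([ 0.84932356, -0.01917897, -2.23487144])}
scene basket_yellow_grip 0.92 [0.558 0.393 0.139] px 167.0 295.0
scene basket_yellow_grip 0.85 [0.442 0.344 0.136] px 228.0 327.0
scene basket_yellow 0.93 [ 0.557  0.389 -0.004] px 183.0 346.0
scene basket_yellow 0.91 [ 0.442  0.353 -0.003] px 232.0 379.0
scene basket_blue 0.78 [ 0.452 -0.235  0.   ] px 449.0 241.0
scene stand 0.81 [ 0.664  0.105 -0.   ] px 277.0 251.0
scene stand 0.57 [0.438 0.35  0.138] px 226.0 329.0
scene hook_seat 0.66 [0.577 0.122 0.177] px 292.0 211.0
scene basket_yellow_bail 0.82 [0.557 0.39  0.109] px 172.0 307.0
scene basket_yellow_bail 0.56 [0.443 0.348 0.104] px 228.0 340.0
top basket_yellow_grip 0.77 [0.44  0.346 0.141] px 198.0 272.0
top basket_yellow_grip 0.7 [0.555 0.387 0.139] px 188.0 221.0
top basket_yellow 0.83 [0.559 0.387 0.001] px 201.0 232.0
top basket_yellow 0.66 
[... 405 characters left out ...]
 0.662  0.107 -0.001] px 316.0 205.0
{'time': 0.7, 'qpos': array([-1.38200669e+00,  3.41953153e-01,  1.52410474e+00,  2.28604516e-05,
        1.27539331e+00, -1.46008418e-01]), 'qvel': array([ 0.00150426, -0.00027405, -0.0014504 ,  0.00159886,  0.0011807 ,
        0.00042258]), 'joint_efforts': array([-1.65942474e-03, -4.31032813e+01, -2.44450325e+01,  7.17996201e-02,
        4.83327149e-02, -3.33548860e-05]), 'tool_pos': array([ 0.17253091, -0.49586161,  0.22676318]), 'tool_rot': array([ 3.14144952e+00, -1.05833788e-06,  3.34791405e-01]), 'contact_force': array([ 0.09950604,  0.40401628, -0.23389796]), 'torque': array([-0.02257217, -0.01993253,  0.04983498]), 'opening': 0.09163694016957738}
```

```bash
cd pics; ls
```

```text
scene1.png
top1.png
```

View pics/scene1.png

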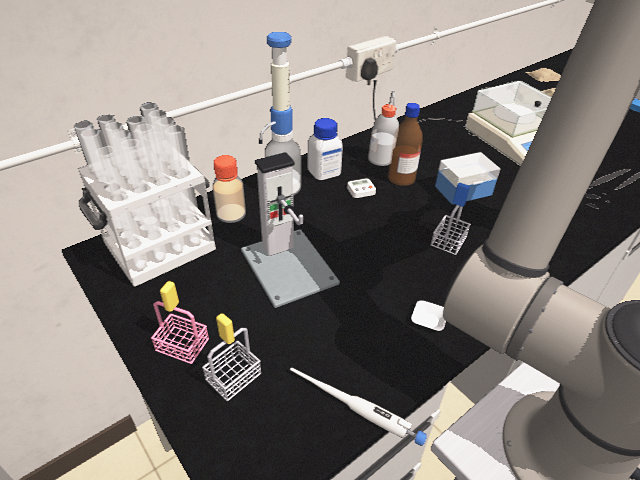

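View pics/top1.png

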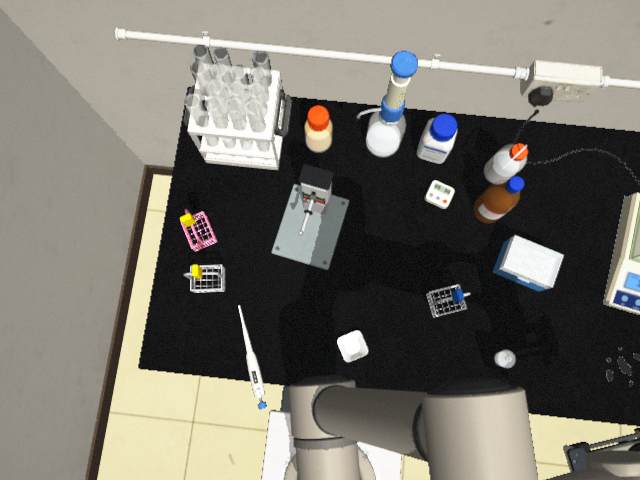

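The scene picture shows the steel basket with the yellow grip at about px (228,327). The pink one at (167,295) is the decoy, and the scale is at (280,210). The network agrees with this in height, reach and the 86 mm column-to-hook distance. Next I need the yaws.

```bash
python3 - <<'E'
from h import *
for cam in ['scene','top']:
    c=eyes.calibration(cam); f=np.load(cam+'1.npz'); P=world(c,f['d']); ok=f['d']>0
    def sel(cx,cy,r,z0,z1):
        m=ok&(np.hypot(P[...,0]-cx,P[...,1]-cy)<r)&(P[...,2]>z0)&(P[...,2]<z1); return P[m]
    for n,z0,z1,r in [('rim',.006,.055,.06),('bail',.098,.112,.05),('grip',.115,.165,.04)]:
        q=sel(.44,.347,r,z0,z1)
        if len(q)<8: print(cam,n,len(q)); continue
        (cx,cy),s,a=cv2.minAreaRect((q[:,:2]*1000).astype(np.float32)); ev,V=np.linalg.eigh(np.cov(q[:,:2].T))
        print(cam,n,len(q),q.mean(0).round(3),'rect',round(cx),round(cy),np.round(s),round(a,1),'major',np.degrees(np.arctan2(V[1,1],V[0,1])).round(1),q[:,2].max().round(3))
    q=sel(.6,.115,.16,.007,.018)
    print(cam,'plate',len(q),cv2.minAreaRect((q[:,:2]*1000).astype(np.float32)))
    q=sel(.58,.12,.05,.14,.21)
    ev,V=np.linalg.eigh(np.cov(q[:,:2].T)); print(cam,'hook',len(q),q.mean(0).round(3),np.degrees(np.arctan2(V[1,1],V[0,1])).round(1),q.min(0).round(3),q.max(0).round(3))
    q=sel(.66,.105,.06,.235,.25)
    if len(q)>5: print('coltop',len(q),cv2.minAreaRect((q[:,:2]*1000).astype(np.float32)))
    u,v,k=(180,250,2) if cam=='top' else (190,300,2)
    s=f['p'][v:v+110,u:u+140,::-1]
    if cam=='top': s=f['p'][250:310,170:250,::-1]
    if cam=='top': a=cv2.resize(s,(400,300),interpolation=2)
    else: b=cv2.resize(s,(400,300),interpolation=2)
cv2.imwrite('pics/crop1.png',np.hstack([a,b]))
E
```

```text
scene rim 802 [0.44  0.35  0.029] rect 442 350 [63. 80.] 7.9 major 106.1 0.055
scene bail 150 [0.44  0.354 0.106] rect 437 349 [17. 78.] 7.9 major 98.1 0.112
scene grip 350 [0.437 0.351 0.144] rect 441 350 [26. 15.] 8.7 major -160.4 0.162
scene plate 3855 ((604.5112915039062, 114.5147476196289), (150.2244873046875, 192.43092346191406), 78.97272491455078)
scene hook 205 [0.584 0.119 0.17 ] 169.1 [0.54  0.104 0.156] [0.63  0.13  0.192]
coltop 498 ((657.2420043945312, 104.56480407714844), (69.68780517578125, 43.453880310058594), 78.78380584716797)
top rim 298 [0.439 0.343 0.029] rect 443 344 [105.  91.] 5.2 major 115.0 0.054
top bail 62 [0.441 0.345 0.106] rect 441 350 [ 6. 78.] 8.8 major 98.8 0.111
top grip 120 [0.439 0.347 0.149] rect 440 348 [25. 13.] 10.3 major -173.8 0.163
top plate 3427 ((602.9337158203125, 129.35195922851562), (282.69195556640625, 289.5307922363281), 72.72081756591797)
top hook 164 [0.588 0.117 0.17 ] 169.7 [0.54  0.102 0.157] [0.629 0.128 0.192]
coltop 612 ((656.7234497070312, 104.26652526855469), (69.6050796508789, 42.89126205444336), 78.9928970336914)
```

View pics/crop1.png

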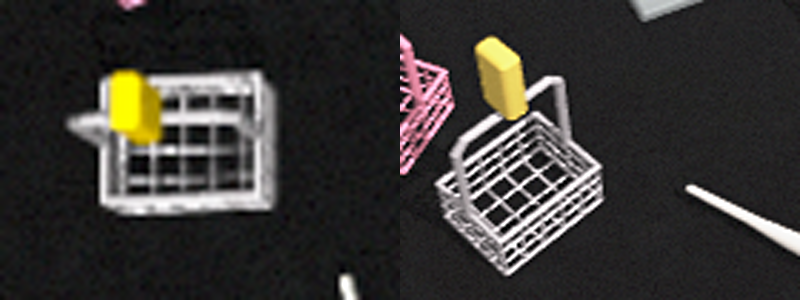

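move_arm(
  motion=[
    [0,0,0,-1,0,0,0.9],
    [0,0,0,-1,0,0,0.88],
    [0,0.93,-0.69,0,0,0,0],
    [0,0.93,-0.69,0,0,0,0],
    [0,0.93,-0.69,0,0,0,0],
    [0,0.93,-0.69,0,0,0,0],
    [0,0.93,-0.69,0,0,0,0],
    [0,0.93,-0.69,0,0,0,0],
    [0,0.93,-0.69,0,0,0,0],
    [0,0.93,-0.69,0,0,0,0],
    [0,0.93,-0.69,0,0,0,0],
    [0,0.93,-0.69,0,0,0,0],
  ],
)

```text
time: 2.2
tool_pos: [0.3366, -0.3313, 0.2668]
tool_rot: [3.141, -0.0, 0.148]
contact_force: [0.6, 0.1, 0.2]
opening: 0.0919
```

move_arm(
  motion=[
    [0,0.93,-0.69,0,0,0,0],
    [0,0.93,-0.69,0,0,0,0],
    [0,0.41,-0.95,0,0,0,0],
    [0,0.41,-0.95,0,0,0,0],
    [0,0.41,-0.95,0,0,0,0],
    [0,0.41,-0.95,0,0,0,0],
    [0,0.41,-0.95,0,0,0,0],
    [0,0.41,-0.95,0,0,0,0],
    [0,0.41,-0.95,0,0,0,0],
    [0,0.41,-0.95,0,0,0,0],
    [0,0.41,-0.95,0,0,0,0],
    [0,0.41,-0.95,0,0,0,0],
  ],
)

```text
time: 3.7
tool_pos: [0.4219, -0.0984, 0.2668]
tool_rot: [3.141, -0.0, 0.148]
contact_force: [0.6, -0.9, -0.1]
opening: 0.0919
```

move_arm(
  motion=[
    [0,0.41,-0.95,0,0,0,0],
    [0,0.41,-0.95,0,0,0,0],
    [0,0.41,-0.95,0,0,0,0],
    [0,0.41,-0.95,0,0,0,0],
    [0,0.41,-0.95,0,0,0,0],
    [0,0.12,-0.96,0,0,0,0],
    [0,0.12,-0.96,0,0,0,0],
    [0,0.12,-0.96,0,0,0,0],
    [0,0.12,-0.96,0,0,0,0],
    [0,0.12,-0.96,0,0,0,0],
    [0,0.12,-0.96,0,0,0,0],
    [0,0.12,-0.96,0,0,0,0],
  ],
)

```text
time: 5.2
tool_pos: [0.445, 0.137, 0.2668]
tool_rot: [3.141, -0.0, 0.148]
contact_force: [-0.4, 0.1, -0.2]
opening: 0.0918
```

move_arm(
  motion=[
    [0,0.12,-0.96,0,0,0,0],
    [0,0.12,-0.96,0,0,0,0],
    [0,0.12,-0.96,0,0,0,0],
    [0,0.12,-0.96,0,0,0,0],
    [0,0.12,-0.96,0,0,0,0],
    [0,0.12,-0.96,0,0,0,0],
    [0,0.12,-0.96,0,0,0,0],
    [0,0.12,-0.96,0,0,0,0],
    [0,0.12,-0.96,0,0,0,0],
    [0,0.12,-0.96,0,0,0,0],
    [0,0.12,-0.96,0,0,0,0],
  ],
)

```text
time: 6.58
tool_pos: [0.4399, 0.3505, 0.2666]
tool_rot: [3.141, -0.0, 0.148]
contact_force: [0.6, -0.0, 0.4]
opening: 0.0915
```

```bash
python3 - <<'E'
from h import *
print(robot.observe()['tool_pos'])
c,p,d=snap('wrist','wrist1')
for l in ['basket_yellow_grip','basket_yellow_bail']:
    for r in finder.place_of('wrist',l)[:3]: print(l,round(r['p'],2),w(c,r['centre']).round(4))
c,p,d=snap('scene','scene2'); find('scene',c,['basket_yellow_grip'])
E
```

```text
[0.43988802 0.35047482 0.26663934]
basket_yellow_grip 0.96 [0.558  0.3878 0.1432]
basket_yellow_grip 0.88 [0.4373 0.3466 0.1402]
basket_yellow_bail 0.61 [0.5566 0.3919 0.1032]
scene basket_yellow_grip 0.73 [0.44  0.346 0.139] px 228.0 327.0
scene basket_yellow_grip 0.56 [0.558 0.389 0.135] px 170.0 296.0
scene basket_yellow_grip 0.38 [ 0.453 -0.234  0.   ] px 448.0 241.0
```

View pics/wrist1.png

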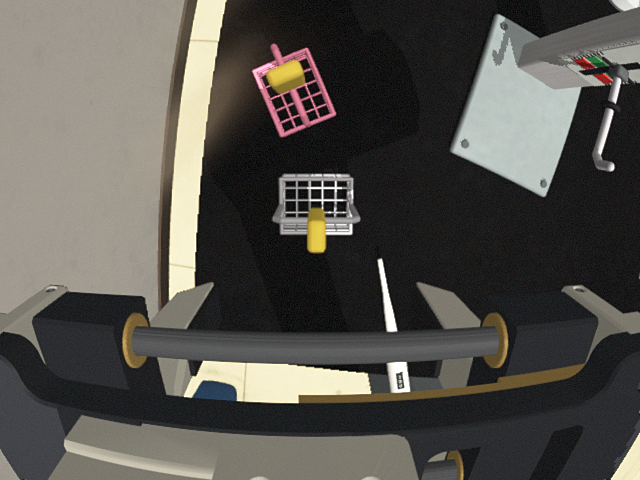

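The wrist view shows the yellow grip at (317,230), centred between the fingers and square to them. The pink decoy is clear at (285,77). I'll descend and grasp.

move_arm(
  motion=[
    [0,0,0,1,0,0,0],
    [0,0,0,1,0,0,0],
    [0,0,0,1,0,0,0],
    [0,0,0,1,0,0,0],
    [0,0,0,1,0,0,0],
    [0,0,0,1,0,0,0],
    [0,0,0,0.8,0,0,0],
    [0,0,0,0.48,0,0,0],
    [0,0,0,0,0,0,0],
  ],
)

```text
time: 7.95
tool_pos: [0.4398, 0.3489, 0.1206]
tool_rot: [3.141, 0.001, 0.148]
contact_force: [0.2, -0.5, 0.4]
opening: 0.092
```

move_arm(
  motion=[
    [255,0,0,0,0,0,0],
    [255,0,0,0,0,0,0],
    [255,0,0,0,0,0,0],
    [255,0,0,0,0,0,0],
    [255,0,0,0,0,0,0],
    [255,0,0,0,0,0,0],
  ],
  newtons=30,
)

```text
time: 8.7
tool_pos: [0.4399, 0.3492, 0.1211]
tool_rot: [3.142, -0.0, 0.148]
contact_force: [-0.1, -0.3, -0.3]
opening: 0.0361
```

move_arm(
  motion=[
    [255,0,0,0,0,0,0],
    [255,0,0,0,0,0,0],
    [255,0,0,0,0,0,0],
    [255,0,0,0,0,0,0],
    [255,0,0,0,0,0,0],
  ],
  newtons=30,
)

```text
time: 9.32
tool_pos: [0.4399, 0.3492, 0.121]
tool_rot: [3.141, 0.0, 0.148]
contact_force: [0.5, 0.1, -0.6]
opening: 0.0138
```

move_arm(
  motion=[
    [255,0,0,-0.6,0,0,0],
    [255,0,0,-1,0,0,0],
    [255,0,0,-1,0,0,0],
    [255,0,0,-1,0,0,0],
    [255,0,0,-1,0,0,0],
    [255,0,0,-0.6,0,0,0.6],
    [255,0,0,0,0,0,0.88],
    [255,0,0,0,0,0,0.88],
    [255,0,0,0,0,0,0.88],
  ],
)

```text
time: 10.45
tool_pos: [0.4399, 0.3491, 0.2259]
tool_rot: [-3.141, -0.001, -0.194]
contact_force: [-0.3, -0.4, -0.9]
opening: 0.0134
```

move_arm(
  motion=[
    [255,0.2,0.6,0,0,0,0],
    [255,0.35,1,0,0,0,0],
    [255,0.35,1,0,0,0,0],
    [255,0.35,1,0,0,0,0],
    [255,0.35,1,0,0,0,0],
    [255,0.35,1,0,0,0,0],
    [255,0.35,1,0,0,0,0],
    [255,0.35,1,0,0,0,0],
    [255,0.35,1,0,0,0,0],
    [255,0.35,0.9,0,0,0,0],
    [255,0.1,0.5,0,0,0,0],
    [255,0,0,0,0,0,0],
  ],
)

```text
time: 11.95
tool_pos: [0.4696, 0.1387, 0.2253]
tool_rot: [3.142, -0.0, -0.192]
contact_force: [-0.8, 0.6, -0.8]
opening: 0.0136
```

```bash
python3 - <<'E'
from h import *
s=robot.observe(); print(s['tool_pos'],s['tool_rot'],s['contact_force'])
for cam in ['scene','top']:
    c,p,d=snap(cam,cam+'3'); find(cam,c,['basket_yellow_bail','hook_seat'])
    P=world(c,d)
    m=(d>0)&(np.hypot(P[...,0]-.58,P[...,1]-.12)<.045)&(P[...,2]>.15)&(P[...,2]<.215)&(P[...,0]>.535); q=P[m]
    print('hook',q.mean(0).round(3),q.min(0).round(3),q.max(0).round(3))
    b,e=s['tool_pos'][0],s['tool_pos'][1]
    m=(d>0)&(np.hypot(P[...,0]-b,P[...,1]-e)<.06)&(P[...,2]>.20)&(P[...,2]<.216); q=P[m]
    if len(q)>5: print('bail',len(q),cv2.minAreaRect((q[:,:2]*1000).astype(np.float32)),q[:,2].mean())
    u,v=(200,160) if cam=='scene' else (230,160)
    cv2.imwrite(f'pics/c{cam}3.png',cv2.resize(p[v:v+150,u:u+200,::-1],(800,600),interpolation=2))
E
```

```text
[0.46955076 0.13874274 0.22525576] [ 3.14151174e+00 -7.98828696e-05 -1.92036261e-01] [-0.82932131  0.59228922 -0.75572751]
scene basket_yellow_bail 0.97 [0.558 0.389 0.105] px 173.0 307.0
scene basket_yellow_bail 0.76 [0.473 0.137 0.21 ] px 320.0 229.0
scene basket_yellow_bail 0.64 [0.661 0.103 0.001] px 278.0 251.0
scene hook_seat 0.51 [0.578 0.121 0.176] px 292.0 211.0
hook [0.565 0.123 0.172] [0.54  0.106 0.158] [0.613 0.13  0.19 ]
bail 136 ((466.78094482421875, 139.25770568847656), (77.45057678222656, 14.025717735290527), 77.85973358154297) 0.20946220253831566
top basket_yellow_bail 0.62 [0.47  0.138 0.214] px 289.0 263.0
top basket_yellow_bail 0.59 [0.558 0.387 0.105] px 192.0 223.0<stdin>:7: RuntimeWarning: Mean of empty slice.
  ret = um.true_divide(
Traceback (most recent call last):
ValueError: zero-size array to reduction operation minimum which has no identity
```

View pics/cscene3.png

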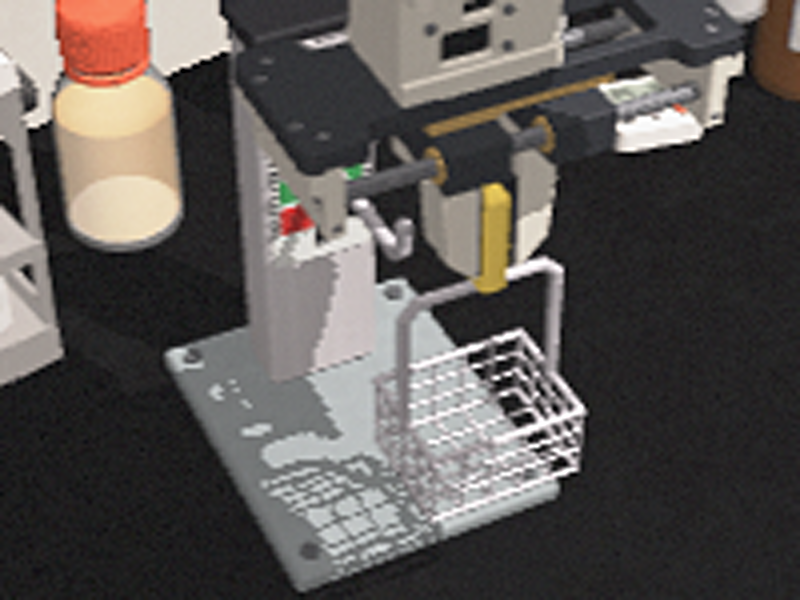

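move_arm(
  motion=[
    [255,0.5,0,0,0,0,0],
    [255,0.9,0,0,0,0,0],
    [255,0.9,0,0,0,0,0],
    [255,0.9,0,0,0,0,0],
    [255,0.9,-0.05,0,0,0,0],
    [255,0.7,-0.05,0,0,0,0],
    [255,0.5,0,0,0,0,0],
    [255,0.1,0,0,0,0,0],
    [255,0,0,0,0,0,0],
  ],
)

```text
time: 13.38
tool_pos: [0.576, 0.1212, 0.2249]
tool_rot: [3.141, 0.0, -0.191]
contact_force: [-0.4, 1.4, -1.3]
opening: 0.0139
```

```bash
python3 - <<'E'
from h import *
s=robot.observe(); print(s['tool_pos'],s['contact_force'])
c,p,d=snap('scene','scene4'); find('scene',c,['basket_yellow_bail','hook_seat'])
cv2.imwrite('pics/cscene4.png',cv2.resize(p[150:300,200:400,::-1],(800,600),interpolation=2))
E
```

```text
[0.57595808 0.12122532 0.22494861] [-0.4142775   1.36160824 -1.29119672]
scene basket_yellow_bail 0.71 [0.577 0.119 0.206] px 293.0 198.0
scene basket_yellow_bail 0.58 [0.56  0.385 0.104] px 175.0 306.0
scene hook_seat 0.55 [0.575 0.118 0.175] px 294.0 212.0
```

View pics/cscene4.png

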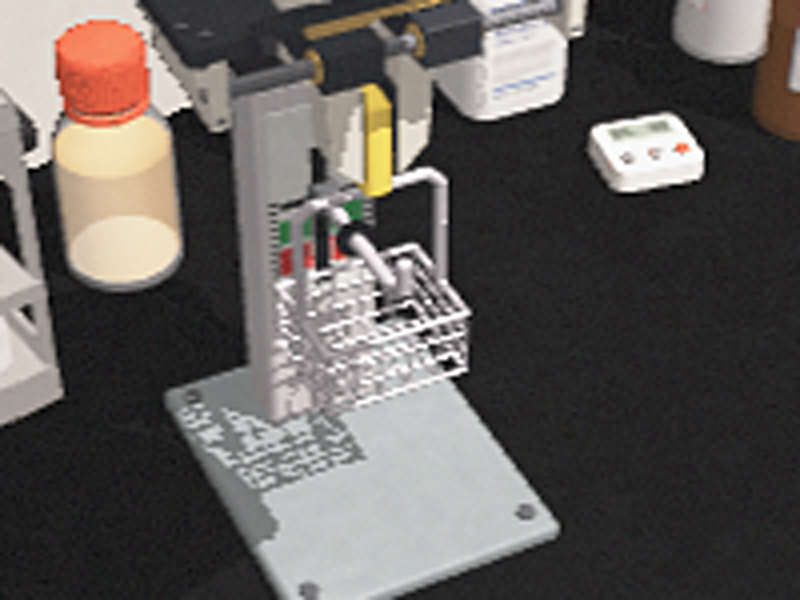

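The hook arm passes through the window, with its tip in front and the bail above it at about (370,190). I'll lower it slowly.

move_arm(
  motion=[
    [255,0,0,0.4,0,0,0],
    [255,0,0,0.5,0,0,0],
    [255,0,0,0.4,0,0,0],
    [255,0,0,0.3,0,0,0],
    [255,0,0,0.2,0,0,0],
    [255,0,0,0,0,0,0],
    [255,0,0,0,0,0,0],
  ],
)

```text
time: 14.4
tool_pos: [0.5763, 0.1212, 0.1894]
tool_rot: [-3.142, -0.001, -0.191]
contact_force: [0.1, -0.4, -1.1]
opening: 0.0137
```

move_arm(
  motion=[
    [255,0,0,0.2,0,0,0],
    [255,0,0,0.2,0,0,0],
    [255,0,0,0,0,0,0],
    [255,0,0,0,0,0,0],
  ],
)

```text
time: 14.9
tool_pos: [0.5765, 0.1212, 0.1815]
tool_rot: [-3.141, -0.001, -0.191]
contact_force: [1.3, 0.3, 0.9]
opening: 0.0138
```

move_arm(
  motion=[
    [255,0,0,0.2,0,0,0],
    [255,0,0,0.2,0,0,0],
    [255,0,0,0.15,0,0,0],
    [255,0,0,0,0,0,0],
    [255,0,0,0,0,0,0],
    [255,0,0,0,0,0,0],
  ],
)

```text
time: 15.65
tool_pos: [0.5766, 0.1212, 0.1708]
tool_rot: [-3.141, -0.002, -0.191]
contact_force: [1.3, 0.2, 7.7]
opening: 0.0138
```

```bash
python3 - <<'E'
from h import *
s=robot.observe(); print(s['tool_pos'],s['contact_force'])
c,p,d=snap('scene','scene5'); find('scene',c,['basket_yellow_bail','hook_seat'])
cv2.imwrite('pics/cscene5.png',cv2.resize(p[160:260,230:360,::-1],(780,600),interpolation=2))
print(robot.observe()['contact_force'])
E
```

```text
[0.57660886 0.12122035 0.17077577] [1.26289579 0.2317282  7.73121184]
scene basket_yellow_bail 0.67 [0.56  0.39  0.106] px 172.0 307.0
scene basket_yellow_bail 0.63 [0.58  0.122 0.151] px 291.0 221.0
scene hook_seat 0.63 [0.574 0.123 0.16 ] px 293.0 219.0
[0.41609316 0.49539987 6.82421811]
```

View pics/cscene5.png

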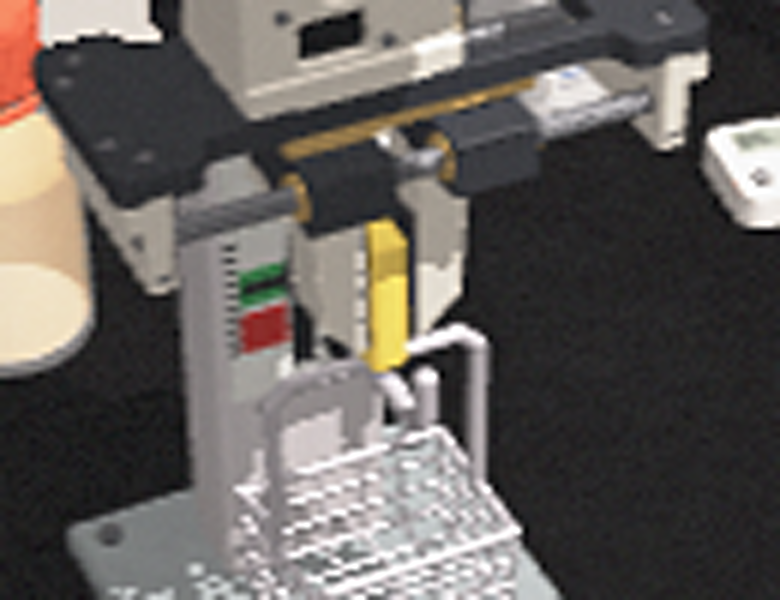

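The pointer stands mid-green at (262,285) and the wrist load agrees, so I'll ease the basket back up.

move_arm(
  motion=[
    [255,0,0,-0.15,0,0,0],
    [255,0,0,-0.2,0,0,0],
    [255,0,0,-0.2,0,0,0],
    [255,0,0,-0.1,0,0,0],
    [255,0,0,0,0,0,0],
    [255,0,0,0,0,0,0],
    [255,0,0,0,0,0,0],
  ],
)

```text
time: 16.68
tool_pos: [0.576, 0.1212, 0.1828]
tool_rot: [3.141, 0.0, -0.191]
contact_force: [1.3, 0.6, 1.1]
opening: 0.014
```

```bash
python3 - <<'E'
from h import *
s=robot.observe(); print(s['tool_pos'],s['contact_force'])
c,p,d=snap('scene','scene6'); find('scene',c,['basket_yellow_bail','hook_seat'])
cv2.imwrite('pics/cscene6.png',cv2.resize(p[160:260,230:360,::-1],(780,600),interpolation=2))
print(robot.observe()['contact_force'])
E
```

```text
[0.57601838 0.12115625 0.1828376 ] [1.2526005  0.59681502 1.07895041]
scene basket_yellow_bail 0.74 [0.578 0.121 0.163] px 292.0 216.0
scene basket_yellow_bail 0.63 [0.557 0.389 0.109] px 173.0 306.0
scene hook_seat 0.43 [0.575 0.121 0.169] px 293.0 215.0
[1.09827095 0.47767959 1.19203628]
```

View pics/cscene6.png

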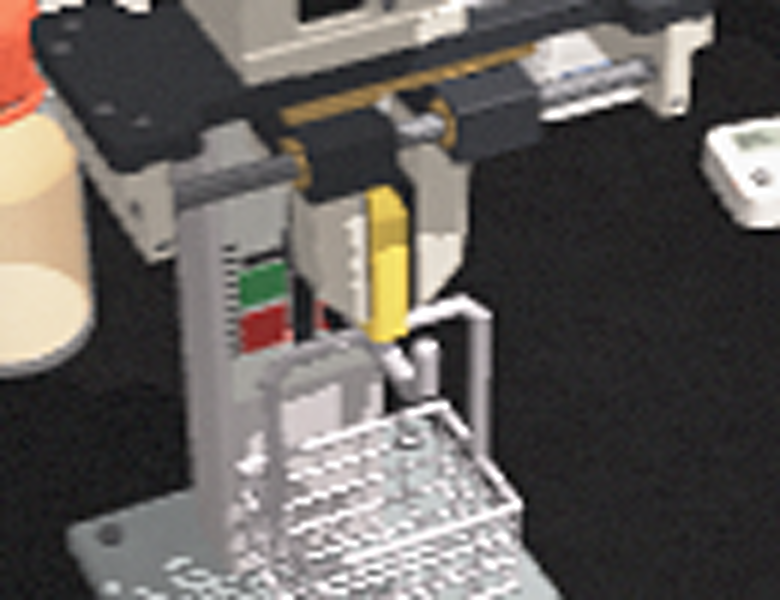

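move_arm(
  motion=[
    [255,0,0,-0.1,0,0,0],
    [255,0,0,0,0,0,0],
    [255,0,0,0,0,0,0],
    [200,0,0,0,0,0,0],
    [130,0,0,0,0,0,0],
    [130,0,0,0,0,0,0],
    [130,0,0,0,0,0,0],
    [130,0,0,0,0,0,0],
    [130,0,0,0,0,0,0],
    [130,0,0,0,0,0,0],
  ],
)

```text
time: 18.08
tool_pos: [0.5761, 0.1212, 0.1851]
tool_rot: [3.141, 0.0, -0.191]
contact_force: [-0.4, -0.3, 0.3]
opening: 0.045
```

```bash
python3 - <<'E'
from h import *
s=robot.observe(); print(s['tool_pos'],s['contact_force'],s['opening'])
c,p,d=snap('scene','scene7'); find('scene',c,['basket_yellow_bail','hook_seat'])
cv2.imwrite('pics/cscene7.png',cv2.resize(p[160:260,230:360,::-1],(780,600),interpolation=2))
E
```

```text
[0.57613564 0.12115203 0.18507122] [-0.44704339 -0.28230471  0.33693004] 0.044981632399493016
scene basket_yellow_bail 0.92 [0.559 0.391 0.105] px 171.0 307.0
scene basket_yellow_bail 0.75 [0.577 0.119 0.166] px 293.0 215.0
scene hook_seat 0.48 [0.574 0.121 0.17 ] px 293.0 214.0
```

View pics/cscene7.png

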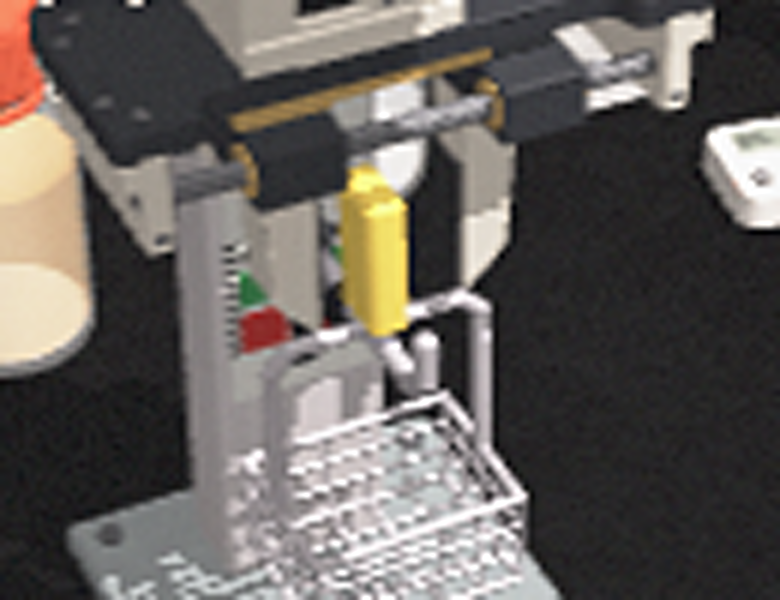

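The basket hangs free, with the fingers clear on both sides of the tab. I'll retreat straight up.

move_arm(
  motion=[
    [110,0,0,0,0,0,0],
    [110,0,0,-0.5,0,0,0],
    [110,0,0,-0.8,0,0,0],
    [110,0,0,-1,0,0,0],
    [110,0,0,-1,0,0,0],
    [110,0,0,-1,0,0,0],
    [110,0,0,-1,0,0,0],
    [110,0,0,-0.5,0,0,0],
    [110,0,0,0,0,0,0],
  ],
)

```text
time: 19.35
tool_pos: [0.5764, 0.1212, 0.3021]
tool_rot: [-3.141, -0.002, -0.191]
contact_force: [0.5, -0.6, -0.8]
opening: 0.0523
```

move_arm(
  motion=[
    [110,0,0,0,0,0,0],
    [110,0,0,0,0,0,0],
    [110,0,0,0,0,0,0],
    [110,0,0,0,0,0,0],
    [110,0,0,0,0,0,0],
    [110,0,0,0,0,0,0],
    [110,0,0,0,0,0,0],
    [110,0,0,0,0,0,0],
    [110,0,0,0,0,0,0],
    [110,0,0,0,0,0,0],
    [110,0,0,0,0,0,0],
    [110,0,0,0,0,0,0],
  ],
)

```text
time: 20.85
tool_pos: [0.5761, 0.1212, 0.3011]
tool_rot: [3.142, -0.0, -0.191]
contact_force: [0.3, 0.3, 0.3]
opening: 0.0518
```

```bash
python3 - <<'E'
from h import *
s=robot.observe(); print(s['time'],s['tool_pos'],s['contact_force'],s['opening'])
im=[];g=[]
for i in range(8):
    c,p,d=snap('scene',f'scene8_{i}'); P=world(c,d)
    m=(d>0)&(np.hypot(P[...,0]-.578,P[...,1]-.12)<.05)&(p[...,0]>150)&(p[...,2]<90)&(P[...,2]>.16)&(P[...,2]<.24)
    top=P[m&(P[...,2]>.2)].mean(0); print(m.sum(),top.round(4))
find('scene',c,['basket_yellow_bail','hook_seat','basket_blue'])
cv2.imwrite('pics/cscene8.png',cv2.resize(p[160:260,230:360,::-1],(780,600),interpolation=2))
E
```

```text
20.85 [0.57614966 0.12119116 0.30110241] [0.26278314 0.32657611 0.27541124] 0.051756750306933136
115 [0.5751 0.1261 0.2112]
115 [0.5753 0.1263 0.2107]
119 [0.5753 0.1262 0.2115]
115 [0.5757 0.126  0.211 ]
116 [0.5752 0.1264 0.2107]
116 [0.5754 0.126  0.2111]
116 [0.5747 0.1263 0.211 ]
117 [0.5757 0.1261 0.2114]
scene basket_yellow_bail 0.71 [0.58  0.12  0.165] px 292.0 215.0
scene hook_seat 0.59 [0.575 0.122 0.173] px 292.0 213.0
scene hook_seat 0.32 [0.579 0.121 0.166] px 292.0 215.0
scene basket_blue 0.9 [ 0.45  -0.236  0.001] px 450.0 241.0
```

View pics/cscene8.png

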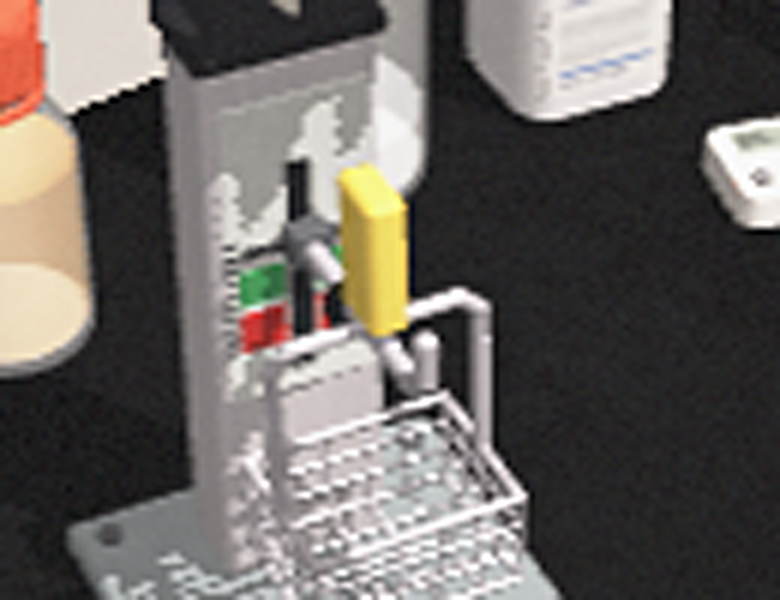

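The basket hangs at rest in the hook's mouth, upright, and the blue basket hasn't moved. The gripper is well clear, so I'll hand in.

```bash
python3 -c "
from cell import robot
print(robot.hand_in())"
```

```text
the job is handed in; nothing more can be done
None
```

The yellow-grip basket now hangs freely by its bail on the scale's hook, and the job was handed in after about 21 s of robot time. No verdict was reported.

- **Tug:** I held the pointer in the middle of the green band for about half a second, with about 7–8 N at the wrist. The pointer was not seen near the red band. I then eased the basket back up, still gripped, and let go.
- **Hanging:** In the last checks the basket was at rest over eight pictures. The bail was about 5 mm from the seat horizontally, and the basket looked upright.
- **Clear of the rest:** The gripper was about 9 cm above the basket's grip. The blue basket was within about 2 mm of where it started.
- **Disagreement:** The network put the bail at z 0.165 and the seat at z 0.173, so 8 mm lower, outside the -6 mm limit. I put this down to the network's error of about 4 mm per point, because the picture shows the bail resting on the hook's arm.

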